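# Three shelf things back on their own coasters

### The arm

A 6-joint arm with a two-finger parallel gripper is mounted at the origin on the work surface. World frame = base frame: x ahead of the robot, y to its left, z up, the work surface at z = 0. Lengths are in m, angles in rad, forces in N, time in s.
With the tool pointing down it reaches from about 0.3 to 0.775 m from the base axis. Payload 14.6 kg.
Tool frame: the origin (TCP) lies on the centre line of the jaws, within the pads' length; the fingertips stand 25 mm ahead of it and the grasp point (between the pads) lies 6 mm ahead of it (ctrl.tip_reach is the distance from the TCP to the fingertips, in m); z points along the fingers, y is the line along which they close (so a half turn about z gives the same grasp; the last joint's range is limited). The gripper opens to 94 mm and grips with 3 to 60 N. Pads are 16 mm wide; open, the fingers measure 119 mm over their backs; the gripper's body (75 mm by 177 mm) begins 78 mm behind the grasp point.
Start: joints at [-1.213, 0.3, 1.521, -0, 1.321, -0.067], TCP at [0.227, -0.501, 0.23] pointing down, gripper open.
Joint ranges: [-3.03, 3.03], [-0.79, 2.21], [0.23, 2.52], [-1.04, 4.18], [0, 3.07], [-2.55, 2.55]. Speed limits (rad/s): [2.22, 2.22, 2.57, 3.14, 3.14, 3.14].

### API

Orientations are given as [roll, pitch, yaw] about the fixed x, y, z axes, in that order (R = Rz(yaw) Ry(pitch) Rx(roll)).
In Python, from station import ctrl gives the robot as it stands. The module is installed in compiled form; this text tells all that it offers.
- The arm moves only by the tool apply_moves, never from a script. Its argument "deltas" is a list of rows, each a list of 7 numbers: the closure in counts, from 0 (fully open) to 255 (shut), then the shift along the world's x, y, z in cm, then the turn, a rotation vector about the world's x, y, z in rad. In form: [[jaw, tx, ty, tz, ax, ay, az], ...]. A call has 1 to 10 rows; each row shifts and turns the commanded pose from where the row before left it; what a row does not reach is not made up. A row lasts 1/10 s, in which the tool goes at most 50 mm and 8.59 degrees, less where a joint would pass 70% of its speed; a pose out of reach is approached as far as the arm can. A call with a gripper value outside its range is refused whole. The fingers move at their own pace and stop on an object; "grip_force" is the grip in N (left out, the last holds). Time passes only in rows, so rows that do not move let the fingers close. It gives the time, the measured TCP pose, the force, the opening and the grip force at its end, in the units of the state.
- ctrl.get_obs(): the state, without advancing time (a new reading comes with each control period).
- ctrl.camera(name): name is "scene" or "top"; returns a dict with "img" (420x560x3 uint8, red, green, blue), "K" (3x3 intrinsics, pixels), "pose" (4x4, takes a point from camera to world coordinates). Camera axes: x right, y up, looking along -z (the intrinsics and any distortion apply to the point x, -y, -z); pixel columns grow to the right and rows downward; lengths in m; the calibration is good to about 2 mm. A picture is of the moment at which its call begins. There is no depth.
- ctrl.hand_in(): hands the job in; it is judged then, once.
The state is a dict: "time_s": time; "qpos": joint angles; "joint_vel": joint speeds; "tau": joint torques, N m; "ee_pos": TCP position; "eef_rot": TCP orientation; "force": force on the tool from outside, world axes, zero at the start; "moment": the same for the moment, N m; "grip_width": finger opening in m; "grip_force": force on a finger pad.
Only numpy, scipy, OpenCV 4.12 (cv2) and the standard library are available. Lean on these libraries where they do the work, as an engineer would, in place of code of your own. Each camera call takes 0.05 s, during which the arm holds its last target. There are 200 camera calls.

### The job

The egg timer, the ceramic dish and the torch have got onto each other's coasters. Move them round so that each stands upright in the middle of the black coaster of its own shape: the round timer on the round one, the square dish on the square one, the six-sided torch on the six-sided one; use the empty blue-and-white tile as the stopping place on the way and leave it empty again. Do not tip anything over, and leave the shoehorn, the jar and the brush where they are.

Things in the scene. Friction and masses are not known exactly. Their poses are not given: they have to be found in the camera images.
- timer: White plastic egg-shaped kitchen timer, loose, standing on its flat round foot (46 mm across), 74 mm high. Widest is an upright band 58 mm in diameter from 22 to 40 mm above the foot: grip it there, from any side. About 0.12 kg. Origin: centre of the foot; z up. At the start it stands on the square coaster. Belongs on the round coaster; any heading will do.
- dish: White ceramic trinket dish, loose: an open square box 56 x 56 mm outside, 42 mm high, walls 5 mm thick, empty. Grip it across two opposite outer walls. About 0.16 kg. Origin: centre of the underside; x and y square to the walls, z up. At the start it stands on the six-sided coaster. Belongs on the square coaster; any heading will do.
- torch: Grey plastic torch, loose, standing on its lens end: a six-sided head 54 mm across flats and 34 mm high, narrowing to an upright round barrel 32 mm in diameter from 52 mm up to the top at 118 mm. Grip it by the barrel, from any side. About 0.14 kg. Origin: centre of the lens end (underside); z up. At the start it stands on the round coaster. Belongs on the six-sided coaster; any heading will do.
- coaster_round: Round black plastic coaster, 96 mm in diameter, 6 mm thick, flat. Stuck down with a non-slip pad (does not move). Origin: centre of the underside; z up.
- coaster_square: Square black plastic coaster, 90 x 90 mm, 6 mm thick, flat; x and y square to its sides. Stuck down with a non-slip pad (does not move). Origin: centre of the underside; z up.
- coaster_hex: Six-sided black plastic coaster, 92 mm across flats, 6 mm thick, flat. Stuck down with a non-slip pad (does not move). Origin: centre of the underside; z up.
- spare_tile: White square ceramic tile with a blue star, 108 x 108 mm, 8 mm thick, flat, empty at the start: the free stopping place. Stuck down with a non-slip pad (does not move). Origin: centre of the underside; z up.
- shoehorn: Folded steel shoehorn lying flat, about 175 mm long, 34 mm wide, 10 mm high, length along its x. Bystander, loose, to be left where it is. Origin: underside, near the middle.
- jar: Small amber glass jar with a brass cap, 50 mm in diameter, 68 mm high. Bystander, loose, to be left where it is. Origin: underside, near the middle.
- brush: Dark wooden clothes brush lying bristles down, 130 mm long along its x, 40 mm wide, 34 mm high. Bystander, loose, to be left where it is. Origin: underside, near the middle.
Mind the look-alikes: they are no part of the job. Leave any orange or pink look-alike of the torch alone.

How it is judged:
On the way:
1. one of the three things has been set down upright on the empty tile and let go (((horizontal distance between timer and spare_tile below 0.04 m and z of timer in the frame of spare_tile between 0.005 and 0.012 m and angle between timer's own z axis and vertical below 0.1 rad and linear speed of timer below 0.02 m/s and angular speed of timer below 0.2 rad/s and contact force between the fingers and timer below 0.1 N) or (horizontal distance between dish and spare_tile below 0.04 m and z of dish in the frame of spare_tile between 0.005 and 0.012 m and angle between dish's own z axis and vertical below 0.1 rad and linear speed of dish below 0.02 m/s and angular speed of dish below 0.2 rad/s and contact force between the fingers and dish below 0.1 N) or (horizontal distance between torch and spare_tile below 0.04 m and z of torch in the frame of spare_tile between 0.005 and 0.012 m and angle between torch's own z axis and vertical below 0.1 rad and linear speed of torch below 0.02 m/s and angular speed of torch below 0.2 rad/s and contact force between the fingers and torch below 0.1 N))), for 0.2 s.
At the end, for the whole second after the job is handed in: The timer stands on the round coaster, the dish on the square one and the torch on the six-sided one, each with its centre within 14 mm of the coaster's centre, flat on it (height within 3 mm, tilt under 0.1 rad), at rest and released; so the tile is empty (horizontal distance between timer and coaster_round below 0.014 m and z of timer in the frame of coaster_round between 0.003 and 0.01 m and angle between each of timer, dish, torch's own z axis and vertical below 0.1 rad and linear speed of each of timer, dish, torch below 0.02 m/s and angular speed of each of timer, dish, torch below 0.2 rad/s and contact force between the fingers and timer below 0.1 N and horizontal distance between dish and coaster_square below 0.014 m and z of dish in the frame of coaster_square between 0.003 and 0.01 m and contact force between the fingers and dish below 0.1 N and horizontal distance between torch and coaster_hex below 0.014 m and z of torch in the frame of coaster_hex between 0.003 and 0.01 m and contact force between the fingers and torch below 0.1 N); the robot touches nothing.
It fails at once if the timer, the dish or the torch was tipped over (tilted more than 0.7 rad) (angle between any of timer, dish, torch's own z axis and vertical above 0.7 rad).
It fails at once if the shoehorn, the jar or the brush was shifted by more than 30 mm (distance of any of shoehorn, jar, brush from where it was at the start of the episode above 0.03 m).
It also fails if it takes over 99 s, if anything falls off the work surface, if the arm or the gripper's body presses on something with over 40 N, if the wrist force passes 120 N, or if a joint passes its speed limit or range.

## Working session

There is one attempt and no reset: what is moved stays moved. The work goes in short steps, Python scripts to look and compute and a tool call to move; the robot and the scene stay as the last step left them, time stands still between calls to the robot, and variables do not carry over. Pictures are saved under pics/ and viewed, at most 14 in all, crops included, and the job is handed in when it is done.

Besides the shell and the picture viewer there is one more tool, called by a JSON object that holds its "api" and its "payload", one argument or row to a line. apply_moves: Moves the arm, as the interface text tells. Its arguments: {"type":"object","properties":{"deltas":{"type":"array"},"grip_force":{"type":"number"}},"required":["deltas"]}

```bash
mkdir -p pics
python3 - <<'E'
from station import ctrl
import cv2,numpy as np
for n in("scene","top"):
    c=ctrl.camera(n); cv2.imwrite(f"pics/{n}0.png",c["img"][:,:,::-1]); print(n,c["K"].tolist(),np.round(c["pose"],4).tolist(),[k for k in c])
o=ctrl.get_obs(); print(o)
E
```

```text
scene [[459.8831224785931, 0.0, 274.7868760849156], [0.0, 459.8831224785931, 209.36184014851253], [0.0, 0.0, 1.0]] [[-0.6053, -0.6591, 0.4463, 0.9959], [0.7959, -0.5094, 0.3272, 0.3833], [0.0117, 0.5533, 0.8329, 0.909], [0.0, 0.0, 0.0, 1.0]] ['img', 'K', 'pose']
top [[390.8508226968625, 0.0, 275.6515892206051], [0.0, 390.8508226968625, 212.16199518524056], [0.0, 0.0, 1.0]] [[0.0258, 0.9979, -0.0599, 0.4465], [-0.999, 0.0235, -0.0389, 0.0103], [-0.0374, 0.0608, 0.9974, 0.8443], [0.0, 0.0, 0.0, 1.0]] ['img', 'K', 'pose']
{'time_s': 0.1, 'qpos': array([-1.21259125e+00,  3.00397147e-01,  1.52149609e+00, -2.50770708e-06,
        1.32066682e+00, -6.65970075e-02]), 'joint_vel': array([-0.001447  , -0.00142513, -0.00061624,  0.00065535, -0.0009698 ,
       -0.00044997]), 'tau': array([ 4.57002234e-04, -5.32645333e+01, -3.53283656e+01,  7.09144771e-02,
        2.34898890e-02, -7.26737676e-05]), 'ee_pos': array([ 0.22660766, -0.50093563,  0.22996283]), 'eef_rot': array([-3.14062723e+00, -6.19549820e-05,  4.24802677e-01]), 'force': array([-0.77192716, -0.13749107,  0.95859805]), 'moment': array([ 0.01194139, -0.03791988, -0.0365009 ]), 'grip_force': 0.0, 'grip_width': 0.09418395863159959}
```

View pics/top0.png

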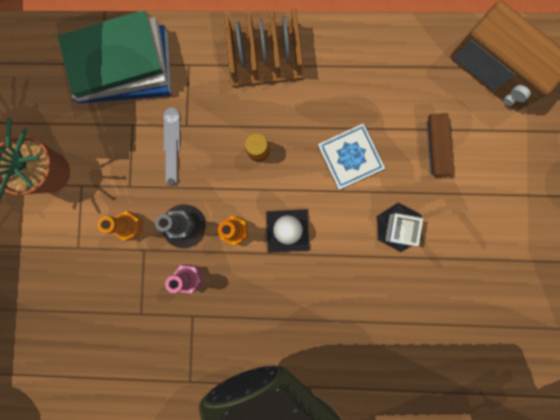

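View pics/scene0.png

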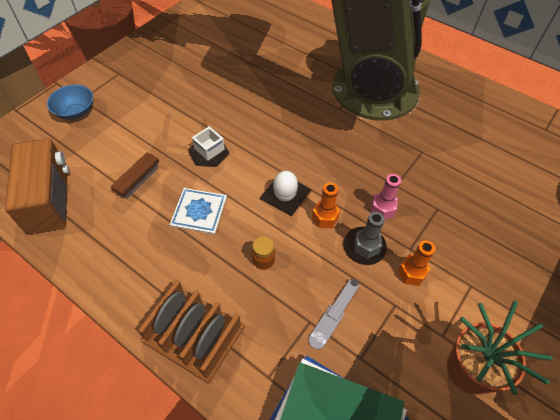

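Top view: round coaster+torch at (180,225), timer+square at (288,231), dish+hex at (403,228), tile (351,156). Now rectify to the coaster plane and measure.

```bash
cat > h.py <<'E'
from station import ctrl
import cv2,numpy as np
def P(c,X):  # world->pixel
    X=np.atleast_2d(X); q=(X-c["pose"][:3,3])@c["pose"][:3,:3]; q=q*[1,-1,-1]
    u=q@c["K"].T; return u[:,:2]/u[:,2:]
def W(c,uv,z): # pixel->world at height z
    uv=np.atleast_2d(uv); d=np.c_[uv,np.ones(len(uv))]@np.linalg.inv(c["K"]).T*[1,-1,-1]@c["pose"][:3,:3].T
    t=c["pose"][:3,3]; return (t+d*((z-t[2])/d[:,2])[:,None])[:,:2]
def rect(c,cx,cy,z,half=.075,s=2000): # bird's eye at height z, up=+x, left=+y, s px/m
    n=int(2*half*s); w=np.array([[cx+half,cy+half,z],[cx+half,cy-half,z],[cx-half,cy-half,z],[cx-half,cy+half,z]])
    H=cv2.getPerspectiveTransform(P(c,w).astype(np.float32),np.float32([[0,0],[n,0],[n,n],[0,n]]))
    return cv2.warpPerspective(c["img"],H,(n,n),flags=cv2.INTER_CUBIC)[:,:,::-1].copy()
E
python3 - <<'E'
from h import *
t=ctrl.camera("top"); s=ctrl.camera("scene")
names=["round","square","hex","tile"]; px=[(182,226),(288,231),(401,228),(351,156)]
rows=[]
for c in (t,s):
    r=[]
    for n,p in zip(names,px):
        w=W(t,p,.006)[0].round(2); im=rect(c,*w,.008 if n=="tile" else .006,s=1300)
        k=im.shape[0]
        for i in range(0,k,26): cv2.line(im,(i,0),(i,5),(0,255,255)); cv2.line(im,(0,i),(5,i),(0,255,255))
        r.append(im)
        if c is t: print(n,w)
    rows.append(np.hstack(r))
cv2.imwrite("pics/rect.png",np.vstack(rows)); print(rows[0].shape)
E
```

```text
round [0.46 0.25]
square [0.46 0.02]
hex [ 0.47 -0.22]
tile [ 0.62 -0.12]
(195, 780, 3)
```

View pics/rect.png

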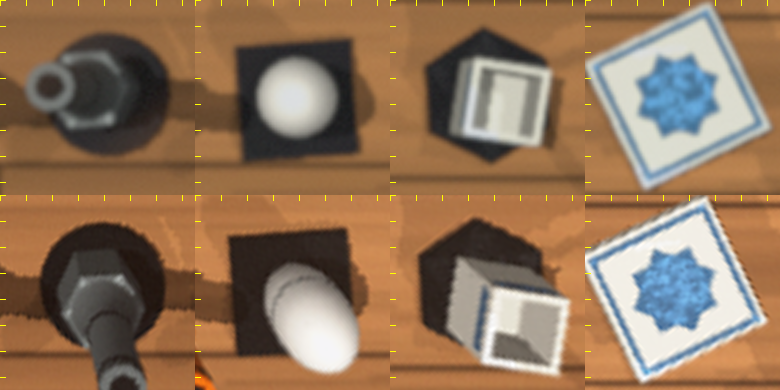

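Run:
```python
from h import *
t=ctrl.camera("top"); s=ctrl.camera("scene")
for n,a,b in [("orangeA",(227,230),(330,189)),("orangeB",(107,225),(427,247)),("pink",(174,285),(394,181)),("torch",(164.5,222.5),(376,218)),("jar",(256,143),(263,244))]:
    z=.068 if n=="jar" else .124 if n=="torch" else .118
    print(n,W(t,a,z).round(3),W(s,b,z).round(3))
```

```text
orangeA [[0.455 0.129]] [[0.459 0.134]]
orangeB [[0.458 0.357]] [[0.46  0.363]]
pink [[0.35  0.224]] [[0.356 0.232]]
torch [[0.466 0.245]] [[0.466 0.25 ]]
jar [[0.632 0.084]] [[0.629 0.086]]
```

{"api": "apply_moves", "payload": {
  "deltas": [
    [0, 1.4, 3.6, 0, 0, 0, 0.03],
    [0, 1.6, 3.7, 0, 0, 0, 0.03],
    [0, 1.7, 3.8, 0, 0, 0, 0.03],
    [0, 1.7, 3.8, 0, 0, 0, 0.03],
    [0, 1.7, 3.8, 0, 0, 0, 0.03],
    [0, 1.7, 3.8, 0, 0, 0, 0.03],
    [0, 1.7, 3.8, 0, 0, 0, 0.03],
    [0, 1.7, 3.8, 0, 0, 0, 0.03],
    [0, 1.7, 3.8, 0, 0, 0, 0.03],
    [0, 1.7, 3.8, 0, 0, 0, 0.03]
  ]
}}

```text
time_s: 1.3
ee_pos: [0.393, -0.1225, 0.2306]
eef_rot: [3.141, -0.0, 0.726]
force: [1.0, -1.0, -1.4]
grip_width: 0.0937
grip_force: 0.0
```

{"api": "apply_moves", "payload": {
  "deltas": [
    [0, 1.7, 3.6, 0, 0, 0, 0.03],
    [0, 1.7, 3.6, 0, 0, 0, 0.03],
    [0, 1.7, 3.5, 0, 0, 0, 0],
    [0, 1.7, 3.4, 0, 0, 0, 0],
    [0, 0, 0, -3, 0, 0, 0],
    [0, 0, 0, -3, 0, 0, 0],
    [0, 0, 0, -3, 0, 0, 0],
    [0, 0, 0, 0, 0, 0, 0],
    [0, 0, 0, 0, 0, 0, 0]
  ]
}}

```text
time_s: 2.2
ee_pos: [0.4609, 0.0168, 0.1412]
eef_rot: [-3.141, 0.0, 0.785]
force: [0.2, 0.8, 0.4]
grip_width: 0.094
grip_force: 0.0
```

Run:
```python
from h import *
c=ctrl.camera("scene"); cv2.imwrite("pics/t1.png",cv2.resize(c["img"][80:300,180:460,::-1],None,fx=2,fy=2)); print(ctrl.get_obs()["ee_pos"])
```

```text
[0.46129728 0.01680903 0.14186237]
```

View pics/t1.png

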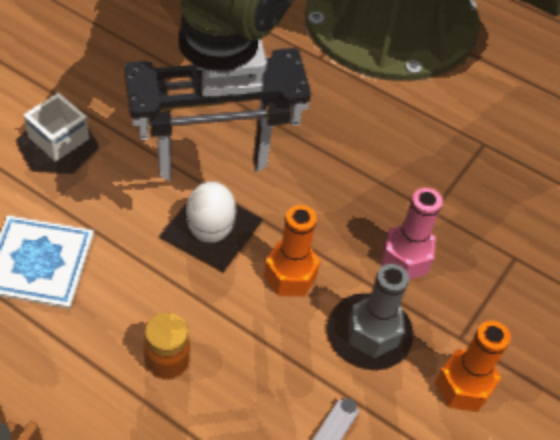

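Fingers straddle the timer centrally, clear of the orange torch. Descend and grip.

{"api": "apply_moves", "payload": {
  "deltas": [
    [0, 0, 0.1, -3, 0, 0, 0],
    [0, 0, 0, -3, 0, 0, 0],
    [0, 0, 0, -2.4, 0, 0, 0],
    [0, 0, 0, -1.2, 0, 0, 0],
    [0, 0, 0, 0, 0, 0, 0],
    [255, 0, 0, 0, 0, 0, 0],
    [255, 0, 0, 0, 0, 0, 0],
    [255, 0, 0, 0, 0, 0, 0],
    [255, 0, 0, 0, 0, 0, 0],
    [255, 0, 0, 0, 0, 0, 0]
  ],
  "grip_force": 15
}}

```text
time_s: 3.25
ee_pos: [0.4608, 0.0179, 0.0448]
eef_rot: [3.141, -0.0, 0.785]
force: [0.7, -1.0, 2.7]
grip_width: 0.0579
grip_force: 15.1
```

{"api": "apply_moves", "payload": {
  "deltas": [
    [255, 0, 0, 2, 0, 0, 0],
    [255, 0, 0, 2, 0, 0, 0],
    [255, 2, -1.6, 2, 0, 0, 0],
    [255, 2.4, -2, 0, 0, 0, 0],
    [255, 2.5, -2.1, 0, 0, 0, 0],
    [255, 2.5, -2.1, 0, 0, 0, 0],
    [255, 2.5, -2.1, 0, 0, 0, 0],
    [255, 2.2, -1.8, 0, 0, 0, 0],
    [255, 2, -1.7, -1, 0, 0, 0],
    [255, 0, 0, -1, 0, 0, 0]
  ]
}}

```text
time_s: 4.25
ee_pos: [0.623, -0.118, 0.0838]
eef_rot: [3.141, -0.0, 0.783]
force: [-0.7, -0.4, -1.0]
grip_width: 0.0579
grip_force: 15.0
```

{"api": "apply_moves", "payload": {
  "deltas": [
    [255, 0, 0, -2, 0, 0, 0],
    [255, 0, 0, -1, 0, 0, 0],
    [255, 0, 0, -0.5, 0, 0, 0],
    [255, 0, 0, -0.2, 0, 0, 0],
    [255, 0, 0, 0, 0, 0, 0]
  ]
}}

```text
time_s: 4.75
ee_pos: [0.6218, -0.116, 0.0479]
eef_rot: [3.141, -0.0, 0.785]
force: [1.2, -0.3, -0.3]
grip_width: 0.0578
grip_force: 15.0
```

{"api": "apply_moves", "payload": {
  "deltas": [
    [255, 0, 0, -0.1, 0, 0, 0],
    [255, 0, 0, 0, 0, 0, 0],
    [0, 0, 0, 0, 0, 0, 0],
    [0, 0, 0, 0, 0, 0, 0],
    [0, 0, 0, 0, 0, 0, 0],
    [0, 0, 0, 0, 0, 0, 0],
    [0, 0, 0, 2, 0, 0, 0],
    [0, 0, 0, 3, 0, 0, 0],
    [0, 0, 0, 3, 0, 0, 0],
    [0, 0, 0, 3, 0, 0, 0]
  ]
}}

```text
time_s: 5.75
ee_pos: [0.6215, -0.1161, 0.1577]
eef_rot: [-3.142, 0.0, 0.785]
force: [0.1, -0.3, 0.6]
grip_width: 0.0943
grip_force: 0.0
```

Run:
```python
from h import *
c=ctrl.camera("scene"); cv2.imwrite("pics/t2.png",cv2.resize(c["img"][80:300,80:360,::-1],None,fx=2,fy=2)); print(ctrl.get_obs()["ee_pos"])
```

```text
[ 0.62324187 -0.11647094  0.16328744]
```

View pics/t2.png

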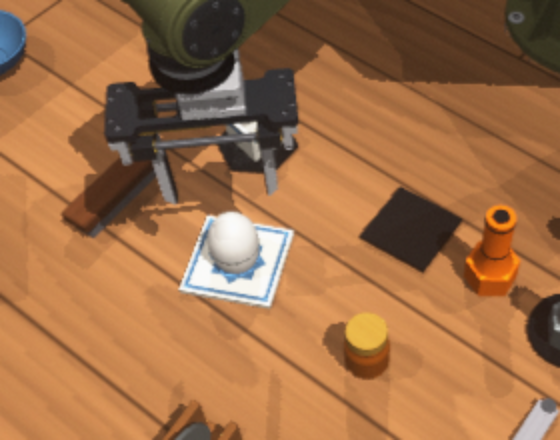

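Timer stands upright on the tile. Next the dish.

{"api": "apply_moves", "payload": {
  "deltas": [
    [0, -2.1, -1.4, 0, 0, 0, 0.1],
    [0, -2.4, -1.6, 0, 0, 0, 0.12],
    [0, -2.4, -1.6, 0, 0, 0, 0.12],
    [0, -2.4, -1.6, 0, 0, 0, 0.12],
    [0, -2.4, -1.6, 0, 0, 0, 0.12],
    [0, -2.2, -1.5, 0, 0, 0, 0.13],
    [0, -1.6, -1, -2, 0, 0, 0],
    [0, 0, 0, -2.5, 0, 0, 0],
    [0, 0, 0, -2, 0, 0, 0],
    [0, 0, 0, 0, 0, 0, 0]
  ]
}}

```text
time_s: 6.8
ee_pos: [0.4655, -0.2186, 0.0893]
eef_rot: [-3.138, -0.002, 1.495]
force: [0.7, -0.2, 0.0]
grip_width: 0.094
grip_force: 0.0
```

Run:
```python
from h import *
c=ctrl.camera("top"); s=ctrl.camera("scene"); cv2.imwrite("pics/t3.png",np.hstack([cv2.resize(x[:,:,::-1],None,fx=2,fy=2) for x in (c["img"][160:300,240:440],s["img"][80:220,120:320])])); print(ctrl.get_obs()["ee_pos"])
for n,k in(("top",c),("scene",s)):
    g=rect(k,.46,.02,.006,.07); m=(g.max(2)<75).astype(np.uint8); m=cv2.morphologyEx(m,cv2.MORPH_OPEN,np.ones((15,15)))
    q=max(cv2.findContours(m,0,2)[0],key=cv2.contourArea); r=cv2.minAreaRect(q); print(n,r,.46+.07-r[0][1]/2000,.02+.07-r[0][0]/2000)
```

```text
[ 0.46684385 -0.21917166  0.09191171]
top ((143.73974609375, 144.56700134277344), (173.487060546875, 179.84397888183594), 85.86532592773438) 0.4577164993286133 0.018130126953125006
scene ((136.47537231445312, 140.410888671875), (184.76654052734375, 184.33132934570312), 85.84036254882812) 0.4597945556640625 0.021762313842773454
```

View pics/t3.png

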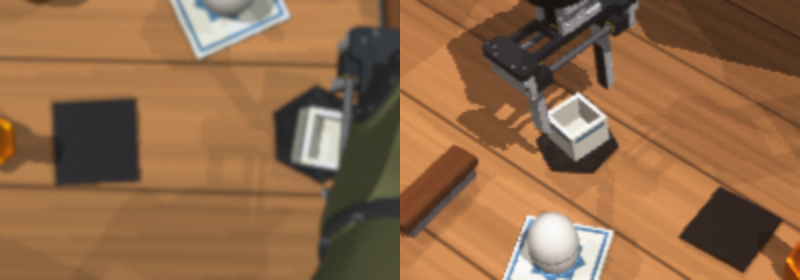

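Jaws straddle the dish; square coaster centre ≈ (0.459, 0.020). Descend and grip.

{"api": "apply_moves", "payload": {
  "deltas": [
    [0, 0, 0, -2.5, 0, 0, 0],
    [0, 0, 0, -2, 0, 0, 0],
    [0, 0, 0, -0.8, 0, 0, 0],
    [0, 0, 0, 0, 0, 0, 0],
    [255, 0, 0, 0, 0, 0, 0],
    [255, 0, 0, 0, 0, 0, 0],
    [255, 0, 0, 0, 0, 0, 0],
    [255, 0, 0, 0, 0, 0, 0],
    [255, 0, 0, 0, 0, 0, 0]
  ],
  "grip_force": 20
}}

```text
time_s: 7.8
ee_pos: [0.4668, -0.2192, 0.0387]
eef_rot: [3.141, 0.0, 1.495]
force: [-2.9, -0.4, 0.7]
grip_width: 0.0574
grip_force: 1.2
```

{"api": "apply_moves", "payload": {
  "deltas": [
    [255, 0, 0, 0, 0, 0, 0],
    [255, 0, 0, 0, 0, 0, 0],
    [255, 0, 0, 1.5, 0, 0, 0],
    [255, 0, 0, 2, 0, 0, 0],
    [255, 0, 1.5, 1.5, 0, 0, 0],
    [255, 0, 2.2, 0, 0, 0, 0],
    [255, 0, 2.5, 0, 0, 0, 0],
    [255, -0.2, 2.5, 0, 0, 0, 0],
    [255, -0.2, 2.5, 0, 0, 0, 0],
    [255, -0.2, 2.5, 0, 0, 0, 0]
  ]
}}

```text
time_s: 8.8
ee_pos: [0.4603, -0.0811, 0.0882]
eef_rot: [-3.141, -0.0, 1.495]
force: [0.5, 0.5, -1.9]
grip_width: 0.0567
grip_force: 19.6
```

{"api": "apply_moves", "payload": {
  "deltas": [
    [255, -0.2, 2.5, 0, 0, 0, 0],
    [255, 0, 2.5, 0, 0, 0, 0],
    [255, 0, 2.5, 0, 0, 0, 0],
    [255, 0, 1.7, 0, 0, 0, 0],
    [255, 0, 1, 0, 0, 0, 0],
    [255, 0, 0, -2, 0, 0, 0],
    [255, 0, 0, -1.5, 0, 0, 0],
    [255, 0, 0, -0.8, 0, 0, 0],
    [255, 0, 0, 0, 0, 0, 0],
    [255, 0, 0, 0, 0, 0, 0]
  ]
}}

```text
time_s: 9.8
ee_pos: [0.4589, 0.0197, 0.0458]
eef_rot: [3.141, -0.0, 1.494]
force: [0.4, 0.2, -1.0]
grip_width: 0.0568
grip_force: 19.6
```

Run:
```python
from h import *
c=ctrl.camera("top"); s=ctrl.camera("scene"); cv2.imwrite("pics/t4.png",np.hstack([cv2.resize(x[:,:,::-1],None,fx=2,fy=2) for x in (c["img"][160:300,220:420],s["img"][110:250,180:380])]))
for n,k in(("top",c),("scene",s)):
    g=rect(k,.47,-.22,.006,.07); m=(g.max(2)<75).astype(np.uint8); m=cv2.morphologyEx(m,cv2.MORPH_OPEN,np.ones((15,15)))
    q=max(cv2.findContours(m,0,2)[0],key=cv2.contourArea); r=cv2.minEnclosingCircle(q); print(n,r,.47+.07-r[0][1]/2000,-.22+.07-r[0][0]/2000)
```

```text
top ((137.5, 138.5), 103.41431427001953) 0.47075 -0.21875
scene ((130.0, 133.0), 106.47074890136719) 0.47350000000000003 -0.215
```

View pics/t4.png

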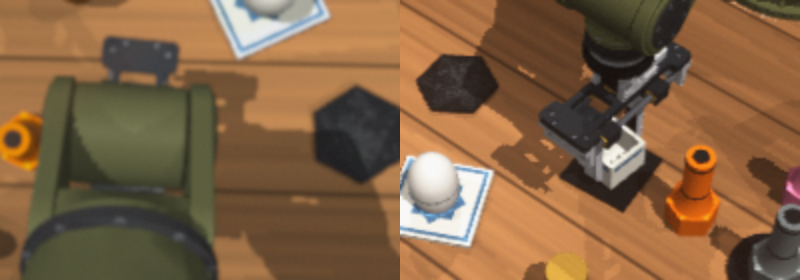

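Dish hangs over the square coaster, centred; hex centre ≈ (0.472, −0.217). Set down, release, rise.

{"api": "apply_moves", "payload": {
  "deltas": [
    [255, 0, 0, -0.4, 0, 0, 0],
    [255, 0, 0, -0.3, 0, 0, 0],
    [255, 0, 0, 0, 0, 0, 0],
    [0, 0, 0, 0, 0, 0, 0],
    [0, 0, 0, 0, 0, 0, 0],
    [0, 0, 0, 0, 0, 0, 0],
    [0, 0, 0, 0, 0, 0, 0],
    [0, 0, 0, 2.5, 0, 0, 0],
    [0, 0, 0, 4, 0, 0, 0],
    [0, 0, 0, 4, 0, 0, 0]
  ]
}}

```text
time_s: 10.9
ee_pos: [0.4582, 0.0199, 0.1445]
eef_rot: [-3.14, 0.0, 1.495]
force: [0.6, 0.3, 0.8]
grip_width: 0.094
grip_force: 0.0
```

{"api": "apply_moves", "payload": {
  "deltas": [
    [0, 0, 0, 4, 0, 0, -0.1],
    [0, 0, 1.5, 1.5, 0, 0, -0.12],
    [0, 0.1, 3, 0, 0, 0, -0.12],
    [0, 0.1, 3.5, 0, 0, 0, -0.12],
    [0, 0.1, 3.5, 0, 0, 0, -0.12],
    [0, 0.1, 3.5, 0, 0, 0, -0.13],
    [0, 0.1, 3.5, 0, 0, 0, 0],
    [0, 0.2, 2.5, 0, 0, 0, 0],
    [0, 0.1, 1.8, 0, 0, 0, 0],
    [0, 0, 0, 0, 0, 0, 0]
  ]
}}

```text
time_s: 11.9
ee_pos: [0.4664, 0.2494, 0.1982]
eef_rot: [-3.141, 0.0, 0.787]
force: [-0.3, 0.3, -0.1]
grip_width: 0.0938
grip_force: 0.0
```

Run:
```python
from h import *
c=ctrl.camera("top"); s=ctrl.camera("scene"); cv2.imwrite("pics/t5.png",np.hstack([cv2.resize(x[:,:,::-1],None,fx=2,fy=2) for x in (c["img"][160:300,120:320],s["img"][140:280,260:460])])); print(ctrl.get_obs()["ee_pos"])
```

```text
[0.46651625 0.2476589  0.19823515]
```

View pics/t5.png

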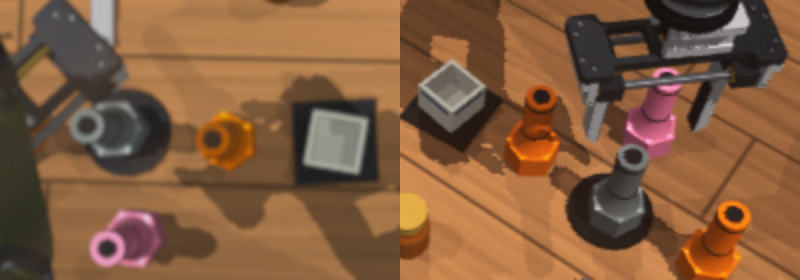

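Dish sits on the square coaster (top crop ~ (337,142)); jaws are above the grey torch. Descend and grip.

{"api": "apply_moves", "payload": {
  "deltas": [
    [0, 0, 0, -2.5, 0, 0, 0],
    [0, 0, 0, -3, 0, 0, 0],
    [0, 0, 0, -2.3, 0, 0, 0],
    [0, 0, 0, -1, 0, 0, 0],
    [0, 0, 0, 0, 0, 0, 0],
    [255, 0, 0, 0, 0, 0, 0],
    [255, 0, 0, 0, 0, 0, 0],
    [255, 0, 0, 0, 0, 0, 0],
    [255, 0, 0, 0, 0, 0, 0],
    [255, 0, 0, 0, 0, 0, 0]
  ],
  "grip_force": 15
}}

```text
time_s: 13.0
ee_pos: [0.4668, 0.248, 0.1108]
eef_rot: [3.141, -0.0, 0.785]
force: [0.0, 0.5, 0.3]
grip_width: 0.0577
grip_force: 0.0
```

{"api": "apply_moves", "payload": {
  "deltas": [
    [255, 0, 0, 0, 0, 0, 0],
    [255, 0, 0, 0, 0, 0, 0],
    [255, 0, 0, 0, 0, 0, 0]
  ]
}}

```text
time_s: 13.3
ee_pos: [0.4666, 0.2479, 0.1105]
eef_rot: [-3.142, 0.0, 0.785]
force: [0.0, 1.0, 0.7]
grip_width: 0.0333
grip_force: 0.4
```

{"api": "apply_moves", "payload": {
  "deltas": [
    [255, 0, 0, 0, 0, 0, 0],
    [255, 0, 0, 0, 0, 0, 0],
    [255, 0, 0, 1.5, 0, 0, 0],
    [255, 0, 0, 2.5, 0, 0, 0],
    [255, 0, 0, 3, 0, 0, 0],
    [255, 0, 0, 3, 0, 0, 0],
    [255, 0, 0, 3, 0, 0, 0],
    [255, 0, 0, 2, 0, 0, 0],
    [255, 0, -1, 0, 0, 0, 0],
    [255, 0, -2, 0, 0, 0, 0]
  ]
}}

```text
time_s: 14.3
ee_pos: [0.4664, 0.2176, 0.2595]
eef_rot: [-3.141, 0.001, 0.786]
force: [0.3, -0.3, -2.6]
grip_width: 0.0314
grip_force: 15.0
```

{"api": "apply_moves", "payload": {
  "deltas": [
    [255, 0, -3, 0, 0, 0, 0],
    [255, 0, -4, 0, 0, 0, 0],
    [255, 0, -4, 0, 0, 0, 0],
    [255, 0, -4, 0, 0, 0, 0],
    [255, 0.1, -4, 0, 0, 0, 0],
    [255, 0.1, -4, 0, 0, 0, 0],
    [255, 0.1, -4, 0, 0, 0, 0],
    [255, 0.1, -4, 0, 0, 0, 0],
    [255, 0.1, -4, 0, 0, 0, 0],
    [255, 0, -3, 0, 0, 0, 0]
  ]
}}

```text
time_s: 15.3
ee_pos: [0.4706, -0.1646, 0.2588]
eef_rot: [-3.14, 0.001, 0.784]
force: [1.0, -0.2, -1.6]
grip_width: 0.0317
grip_force: 15.0
```

{"api": "apply_moves", "payload": {
  "deltas": [
    [255, 0, -2.5, 0, 0, 0, 0],
    [255, 0, -1.5, 0, 0, 0, 0],
    [255, 0, -1.5, 0, 0, 0, 0],
    [255, 0, 0, -3, 0, 0, 0],
    [255, 0, 0, -4, 0, 0, 0],
    [255, 0, 0, -4, 0, 0, 0],
    [255, 0, 0, -2, 0, 0, 0],
    [255, 0, 0, -1, 0, 0, 0],
    [255, 0, 0, 0, 0, 0, 0],
    [255, 0, 0, 0, 0, 0, 0]
  ]
}}

```text
time_s: 16.3
ee_pos: [0.4722, -0.2173, 0.1215]
eef_rot: [3.14, -0.0, 0.785]
force: [0.2, -0.1, -1.7]
grip_width: 0.0323
grip_force: 15.0
```

Run:
```python
from h import *
c=ctrl.camera("top"); s=ctrl.camera("scene"); cv2.imwrite("pics/t6.png",np.hstack([cv2.resize(x[:,:,::-1],None,fx=2,fy=2) for x in (c["img"][160:300,270:470],s["img"][60:200,120:320])])); print(ctrl.get_obs()["ee_pos"])
for n,k in(("top",c),("scene",s)):
    g=rect(k,.465,.245,.006,.07); m=(g.max(2)<75).astype(np.uint8); m=cv2.morphologyEx(m,cv2.MORPH_OPEN,np.ones((15,15)))
    q=max(cv2.findContours(m,0,2)[0],key=cv2.contourArea); r=cv2.minEnclosingCircle(q); print(n,r,.465+.07-r[0][1]/2000,.245+.07-r[0][0]/2000)
```

```text
[ 0.47221814 -0.21735987  0.12173811]
top ((144.5, 147.5), 96.51175689697266) 0.46125000000000005 0.24275000000000002
scene ((135.7961883544922, 140.6680450439453), 98.38823699951172) 0.4646659774780274 0.2471019058227539
```

View pics/t6.png

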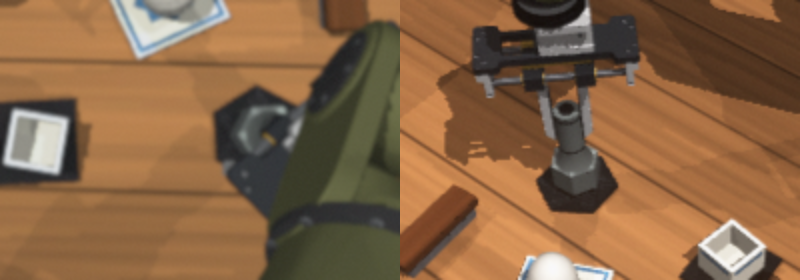

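Torch hangs upright over the hex; round centre ≈ (0.463, 0.245). Set it down.

{"api": "apply_moves", "payload": {
  "deltas": [
    [255, 0, 0, -0.6, 0, 0, 0],
    [255, 0, 0, -0.4, 0, 0, 0],
    [255, 0, 0, -0.1, 0, 0, 0],
    [255, 0, 0, 0, 0, 0, 0],
    [0, 0, 0, 0, 0, 0, 0],
    [0, 0, 0, 0, 0, 0, 0],
    [0, 0, 0, 0, 0, 0, 0],
    [0, 0, 0, 0, 0, 0, 0],
    [0, 0, 0, 0, 0, 0, 0],
    [0, 0, 0, 2, 0, 0, 0]
  ]
}}

```text
time_s: 17.4
ee_pos: [0.4707, -0.2166, 0.1276]
eef_rot: [-3.138, 0.001, 0.785]
force: [-0.1, 0.6, -0.1]
grip_width: 0.0765
grip_force: 0.0
```

{"api": "apply_moves", "payload": {
  "deltas": [
    [0, 0, 0, 4, 0, 0, 0],
    [0, 0, 0, 3.5, 0, 0, 0],
    [0, 2, 1.3, 0, 0, 0, 0],
    [0, 3, 2, 0, 0, 0, 0],
    [0, 3, 2, 0, 0, 0, 0],
    [0, 3, 2, 0, 0, 0, 0],
    [0, 2.5, 1.7, 0, 0, 0, 0],
    [0, 1.5, 1.1, 0, 0, 0, 0],
    [0, 0, 0, 0, 0, 0, 0],
    [0, 0, 0, 0, 0, 0, 0]
  ]
}}

```text
time_s: 18.4
ee_pos: [0.6213, -0.1162, 0.204]
eef_rot: [-3.141, 0.0, 0.785]
force: [-0.3, -0.1, -0.2]
grip_width: 0.0941
grip_force: 0.0
```

Run:
```python
from h import *
s=ctrl.camera("scene"); cv2.imwrite("pics/t7.png",cv2.resize(s["img"][60:280,80:360,::-1],None,fx=2,fy=2)); print(ctrl.get_obs()["ee_pos"])
```

```text
[ 0.62112322 -0.11658709  0.20432133]
```

View pics/t7.png

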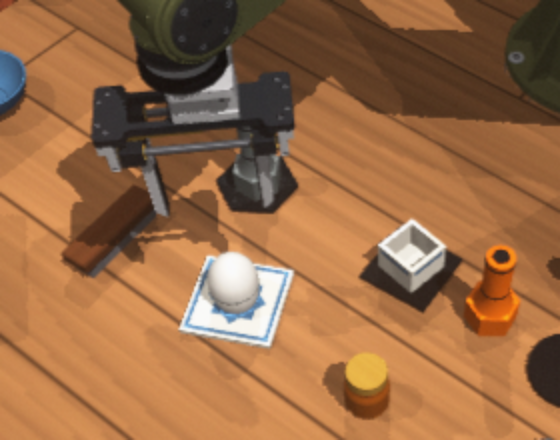

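Torch stands on the hex, timer still on the tile. Fetch the timer.

{"api": "apply_moves", "payload": {
  "deltas": [
    [0, 0, 0, -4, 0, 0, 0],
    [0, 0, 0, -4, 0, 0, 0],
    [0, 0, 0, -4, 0, 0, 0],
    [0, 0, 0, -2.5, 0, 0, 0],
    [0, 0, 0, -1.1, 0, 0, 0],
    [0, 0, 0, 0, 0, 0, 0],
    [255, 0, 0, 0, 0, 0, 0],
    [255, 0, 0, 0, 0, 0, 0],
    [255, 0, 0, 0, 0, 0, 0],
    [255, 0, 0, 0, 0, 0, 0]
  ]
}}

```text
time_s: 19.45
ee_pos: [0.622, -0.1162, 0.0492]
eef_rot: [3.141, -0.001, 0.785]
force: [-0.0, -0.5, -0.8]
grip_width: 0.0656
grip_force: 0.0
```

{"api": "apply_moves", "payload": {
  "deltas": [
    [255, 0, 0, 0, 0, 0, 0],
    [255, 0, 0, 0, 0, 0, 0],
    [255, 0, 0, 0, 0, 0, 0]
  ]
}}

```text
time_s: 19.75
ee_pos: [0.6218, -0.1161, 0.0488]
eef_rot: [3.141, -0.0, 0.785]
force: [-1.5, 0.4, 5.4]
grip_width: 0.0578
grip_force: 15.0
```

{"api": "apply_moves", "payload": {
  "deltas": [
    [255, 0, 0, 1.5, 0, 0, 0],
    [255, 0, 0, 2.5, 0, 0, 0],
    [255, 0, 0, 3.5, 0, 0, 0],
    [255, 0, 0, 3.5, 0, 0, 0],
    [255, 0, 0, 2.5, 0, 0, 0],
    [255, -0.7, 1.6, 1.5, 0, 0, 0],
    [255, -1.2, 2.8, 0, 0, 0, 0],
    [255, -1.6, 3.6, 0, 0, 0, 0],
    [255, -1.6, 3.6, 0, 0, 0, 0],
    [255, -1.6, 3.6, 0, 0, 0, 0]
  ]
}}

```text
time_s: 20.75
ee_pos: [0.5537, 0.0371, 0.1993]
eef_rot: [3.141, -0.0, 0.785]
force: [-0.1, 0.8, -1.7]
grip_width: 0.0577
grip_force: 15.0
```

{"api": "apply_moves", "payload": {
  "deltas": [
    [255, -1.6, 3.6, 0, 0, 0, 0],
    [255, -1.6, 3.6, 0, 0, 0, 0],
    [255, -1.6, 3.6, 0, 0, 0, 0],
    [255, -1.6, 3.6, 0, 0, 0, 0],
    [255, -1.6, 3.6, 0, 0, 0, 0],
    [255, -1.2, 2.9, 0, 0, 0, 0],
    [255, 0, 0, 0, 0, 0, 0],
    [255, 0, 0, -2.5, 0, 0, 0],
    [255, 0, 0, 0, 0, 0, 0],
    [255, 0, 0, 0, 0, 0, 0]
  ]
}}

```text
time_s: 21.75
ee_pos: [0.4629, 0.2444, 0.1741]
eef_rot: [-3.141, 0.0, 0.784]
force: [0.1, 0.2, -1.2]
grip_width: 0.0581
grip_force: 15.0
```

Run:
```python
from h import *
c=ctrl.camera("top"); s=ctrl.camera("scene"); cv2.imwrite("pics/t8.png",np.hstack([cv2.resize(x[:,:,::-1],None,fx=2,fy=2) for x in (c["img"][160:300,90:290],s["img"][140:280,270:470])])); print(ctrl.get_obs()["ee_pos"])
```

```text
[0.46320068 0.24459042 0.17461603]
```

View pics/t8.png

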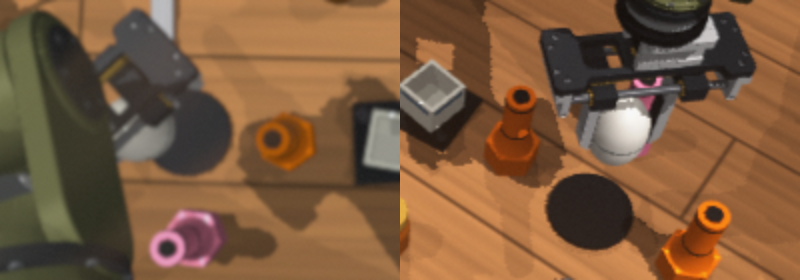

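Timer hangs over the round coaster with the gripper diagonal between the look-alikes (clearance ≥ 25 mm). Lower and release.

{"api": "apply_moves", "payload": {
  "deltas": [
    [255, 0, 0, -2.5, 0, 0, 0],
    [255, 0, 0, -3, 0, 0, 0],
    [255, 0, 0, -3, 0, 0, 0],
    [255, 0, 0, -2, 0, 0, 0],
    [255, 0, 0, -1, 0, 0, 0],
    [255, 0, 0, -0.5, 0, 0, 0],
    [255, 0, 0, -0.4, 0, 0, 0],
    [255, 0, 0, 0, 0, 0, 0],
    [255, 0, 0, 0, 0, 0, 0]
  ]
}}

```text
time_s: 22.75
ee_pos: [0.463, 0.245, 0.0502]
eef_rot: [3.141, -0.001, 0.785]
force: [0.6, 0.8, -1.4]
grip_width: 0.0578
grip_force: 15.0
```

{"api": "apply_moves", "payload": {
  "deltas": [
    [255, 0, 0, -0.3, 0, 0, 0],
    [255, 0, 0, 0, 0, 0, 0],
    [255, 0, 0, 0, 0, 0, 0],
    [0, 0, 0, 0, 0, 0, 0],
    [0, 0, 0, 0, 0, 0, 0],
    [0, 0, 0, 0, 0, 0, 0],
    [0, 0, 0, 0, 0, 0, 0],
    [0, 0, 0, 2, 0, 0, 0],
    [0, 0, 0, 4, 0, 0, 0],
    [0, 0, 0, 4, 0, 0, 0]
  ]
}}

```text
time_s: 23.75
ee_pos: [0.4622, 0.2447, 0.1473]
eef_rot: [-3.141, 0.002, 0.785]
force: [-0.3, 0.2, 0.1]
grip_width: 0.0941
grip_force: 0.0
```

{"api": "apply_moves", "payload": {
  "deltas": [
    [0, 0, 0, 4, 0, 0, 0],
    [0, 0, 0, 4, 0, 0, 0],
    [0, 0, 0, 4, 0, 0, 0],
    [0, -1.5, 3, 0, 0, 0, 0],
    [0, -2, 4, 0, 0, 0, 0],
    [0, -2, 4, 0, 0, 0, 0],
    [0, -2, 4, 0, 0, 0, 0],
    [0, -1, 2, 0, 0, 0, 0],
    [0, 0, 0, 0, 0, 0, 0]
  ]
}}

```text
time_s: 24.65
ee_pos: [0.3762, 0.4168, 0.2661]
eef_rot: [-3.141, 0.001, 0.788]
force: [0.1, -0.5, 1.3]
grip_width: 0.0941
grip_force: 0.0
```

Run:
```python
from h import *
c=ctrl.camera("top"); s=ctrl.camera("scene"); print(ctrl.get_obs()["ee_pos"])
r=lambda k:np.hstack([rect(k,x,y,.006,s=1700) for x,y in((.463,.245),(.459,.02),(.472,-.217))])
cv2.imwrite("pics/fin.png",np.vstack([r(c),r(s)])); cv2.imwrite("pics/fin_s.png",s["img"][:,:,::-1])
```

```text
[0.3776555  0.41466681 0.26619803]
```

View pics/fin.png

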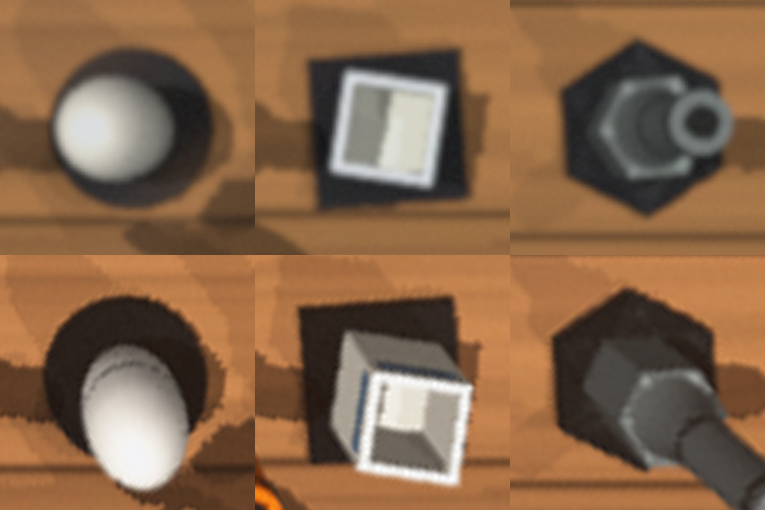

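View pics/fin_s.png

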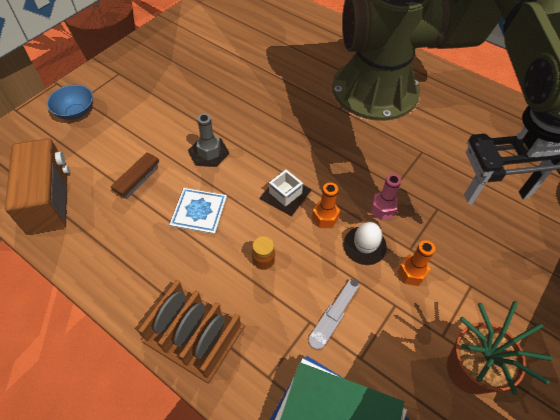

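All three stand upright and centred (top-camera offsets match parallax), the tile is empty and bystanders are unmoved. Handing in.

```bash
python3 -c "
from station import ctrl
print(ctrl.hand_in())"
```

```text
the job is handed in; nothing more can be done
None
```

I handed the job in after about 25 s of robot time: the final pictures show the timer upright on the round coaster, the dish on the square one and the torch on the six-sided one, each within about 5 mm of centre. The tile is empty, and the shoehorn, jar and brush are where they were; the hand-in call returned no verdict.

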